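# Load the thread spool into the under-shelf rack

### The arm

A 7-joint arm with a two-finger parallel gripper is mounted at the origin on the work surface. World frame = base frame: x ahead of the robot, y to its left, z up, the work surface at z = 0. Lengths are in mm, angles in rad, forces in N, time in s.
With the tool pointing down it reaches from about 400 to 900 mm from the base axis. Payload 5.5 kg.
Tool frame: the origin (TCP) lies on the centre line of the jaws, within the pads' length; the fingertips stand robot.tips_ahead ahead of it and the grasp point (between the pads) lies 6 mm ahead of it (robot.tips_ahead is the distance from the TCP to the fingertips, in mm); z points along the fingers, y is the line along which they close (so a half turn about z gives the same grasp; the last joint's range is limited). The gripper opens to 85 mm and grips with 20 to 120 N. Pads are 22 mm wide; open, the fingers measure 114 mm over their backs; the gripper's body (76 mm by 85 mm) begins 54 mm behind the grasp point. The pads swing forward as they close: fully open they stand 13 mm farther back than shut.
Start: joints at [-0.934, 0.501, -0.427, 1.55, 0.221, 1.138, -0.21], TCP at [237.315, 605.129, 256.31] pointing down, gripper open.
Joint ranges: [-2.88, 2.88], [-0.31, 2.03], [-1.54, 1.56], [0.2, 2.42], [-1.41, 4.55], [0.19, 2.02], [-2.57, 2.57]. Speed limits (rad/s): [2.57, 2.57, 3.14, 3.14, 3.14, 3.14, 3.14].

### API

Orientations are given as a unit quaternion [x, y, z, w].
In Python, from station import robot gives the robot as it stands.
- The arm moves only by the shell command python3 -m handwheel 'ROWS' [OPENING] [FORCE]. ROWS is JSON, a list of rows, each an object with "translation": the shift along the tool's x, y, z in mm, a list of three; "dr": the turn, a rotation vector about the tool's x, y, z in degrees, a list of three. A call has 1 to 10 rows; each row is the pose to reach, as a shift and turn from the pose commanded when the call began, along the tool's axes at that moment; what a row does not reach only later rows make up. A row lasts 1/8 s, in which the tool goes at most 62.5 mm and 10.7 degrees, less where a joint would pass 70% of its speed; a pose out of reach is approached as far as the arm can. A call with a gripper value outside its range is refused whole. OPENING is the opening, from -1 (shut) to 1 (fully open), set as the call begins (- or left out, the last holds). The fingers move at their own pace and stop on an object; FORCE is the grip in N (left out, the last holds). Time passes only in rows, so rows that repeat a pose let the fingers close. It gives the time, the measured TCP pose, the force, the opening and the grip force at its end, in the units of the state.
- robot.sense(): the state, without advancing time (a new reading comes with each control period).
- robot.grab_frame(name): name is "scene" or "top" or "wrist"; returns a dict with "frame" (420x560x3 uint8, blue, green, red), "camera_matrix" (3x3 intrinsics, pixels), "R" (3x3) and "t" (3): a world point X has camera coordinates R X + t. Camera axes: x right, y down, z forward; pixel columns grow to the right and rows downward; lengths in mm; the calibration is good to about 2 mm. A picture is of the moment at which its call begins. There is no depth.
- robot.hand_in(): hands the job in; it is judged then, once.
Trained networks look in a picture, given as the dict that the camera call returned (one of the last four; its "shot" number tells which), for a name from the list of things; names that differ only in an ending like _2 or _b are one class to them, and where a whole thing is asked for, a point or a joint stands for the part that bears it (a point fixed in the world has none). Each returns a list of dicts, best first, with "p" (0 to 1); they miss things now and then, are a little off and sometimes report something else, mostly with a low value. They report only what shows in the picture. A call takes as long as a camera call. They do not tell look-alikes from the thing itself.
- robot.find_in(query, picture): "uv" ([column, row] in pixels, amid what is visible of it).
- robot.silhouettes(query, picture): "mask" (420x560 bool, what is visible of it) and "uv" ([column, row] in pixels, amid what is visible of it).
The state is a dict: "time_s": time; "qpos": joint angles; "qvel": joint speeds; "joint_torque": joint torques, N m; "tool_pos": TCP position; "tcp_rot": TCP orientation; "force": force on the tool from outside, world axes, zero at the start; "ft_torque": the same for the moment, N m; "opening": finger opening in mm; "grasp_force": force on a finger pad.
Only numpy, scipy, OpenCV 4.12 (cv2) and the standard library are available. Lean on these libraries where they do the work, as an engineer would, in place of code of your own. Each camera call takes 0.05 s, during which the arm holds its last target. There are 200 camera calls.

### The job

Take the tall thread spool that stands on the bench, lay it on its side on the two rods of the spool rack, and push it along them, in under the little shelf, until its end rests against the stop inside. Do not shift the stop, and leave the short spool, the glue tin and the shoe last standing where they are.

Things in the scene. Friction and masses are not known exactly. Their poses are not given: they have to be found in the camera images.
- spool: the tall thread spool: straight cylinder, 40 mm diameter, 110 mm long, 0.2 kg, cream thread between black end flanges; the two ends are alike. It starts upright on the bench. Origin: centre of its (starting) lower end; z along its axis to the other end
- spool_mid (a point): middle of the tall spool, on its axis, 55 mm from either end; axes as spool
- rack: plywood spool rack fixed to the bench. Origin: at bench height, below the middle of the shelf's front edge; x level, along the rods, in under the shelf (away from the robot); z up. Sizes below are in this frame. Base plate 66 mm wide, 8 mm thick, x = -140 to 170 mm. Two tape rolls, 80 mm wide, lie on the shelf centred at x = 122 mm, their top 150 mm up
- stop_face (a point): middle of the stop's front face, inside the rack at y = 0, 50 mm up, x = 123 to 135 mm (varies); axes as the rack's. The stop is an aluminium block 38 mm wide, 32 mm high, rod and black knob behind; held by friction only, it slips along x under about 16 N. A spool against it has its near end 13 to 25 mm in from the shelf's front edge
- short_spool: bystander: the short thread spool, same look and diameter (40 mm), 60 mm tall, upright; origin at the centre of its underside
- glue_tin: bystander: round metal tin, 76 mm diameter, 85 mm tall; origin at the centre of its underside
- shoe_last: bystander: yellow shoe last (foot form), 225 mm long along its x (toe to +x), 75 mm wide, 96 mm tall at the ankle; origin at the middle of its underside
- rod_front (a point): point between the near ends of the rack's two parallel steel rods, at a lying spool's axis height: rack x = -135, y = 0, z = 50 mm; axes as the rack's. Rods 8 mm thick, x = -135 to 165 mm, centre lines at y = -14 and 14 mm, tops 34.5 mm up. At x below 0 they are open from above and the sides; a 36 mm wide foot is under them at x = -120 mm
- shelf_edge (a point): middle of the shelf's front lower edge: rack x = 0, y = 0, z = 92 mm; axes as the rack's. The shelf, 150 mm wide, 14 mm thick, covers the rods from x = 0 to 170 mm, on two upright cheeks 8 mm thick (x = 4 to 170 mm) that leave a passage 50 mm wide, centred on y = 0
There are look-alikes about, which are no part of the job. Leave any purple look-alike of the spool alone.

How it is judged (in metres and radians):
At the end, for the whole second after the job is handed in: The tall spool lies at rest on the two rods under the shelf, its axis along the rods within 0.08 rad and within 5 mm of its seated height and centre line, and the end that faces the stop is within 2.5 mm of the stop's face; released (x of spool_mid in the frame of stop_face between -0.0575 and -0.05 m and y of spool_mid in the frame of rack between -0.005 and 0.005 m and z of spool_mid in the frame of rack between 0.045 and 0.055 m and angle between the z axis of spool and the x axis of rack, either way round below 0.08 rad and linear speed of spool below 0.01 m/s); the robot touches nothing.
It fails at once if the stop is shifted by more than 3 mm (distance of stop_face from where it was at the start of the episode above 0.003 m).
It fails at once if a bystander is moved by more than 20 mm or tipped (distance of any of short_spool, glue_tin, shoe_last from where it was at the start of the episode above 0.02 m or angle between any of short_spool, glue_tin, shoe_last's own z axis and vertical above 0.35 rad).
It also fails if it takes over 64 s, if anything falls off the work surface, if the arm or the gripper's body presses on something with over 40 N, if the wrist force passes 120 N, or if a joint passes its speed limit or range.

## Working session

There is one attempt and no reset: what is moved stays moved. The work goes in short steps, Python scripts to look and compute and a shell command to move; the robot and the scene stay as the last step left them, time stands still between calls to the robot, and variables do not carry over. Pictures are saved under pics/ and viewed, at most 13 in all, crops included, and the job is handed in when it is done.

```bash
mkdir -p pics; ls
python3 - <<'E'
from station import robot
import cv2,numpy as np
s=robot.sense();print(s['tool_pos'],s['tcp_rot'],s['opening'],robot.tips_ahead)
a=robot.grab_frame("scene");b=robot.grab_frame("top")
cv2.imwrite('pics/s.png',a['frame']);cv2.imwrite('pics/t.png',b['frame'])
for n,p in(("scene",a),("top",b)):
  print(n,p['camera_matrix'].tolist(),p['R'].tolist(),p['t'].tolist())
  for q in["spool","short_spool","rack","glue_tin","shoe_last","stop_face","rod_front","shelf_edge"]:
    print(q,[(np.round(d['uv']).tolist(),round(d['p'],2)) for d in robot.find_in(q,p)])
E
```

```text
pics
[237.13461767 604.49602678 255.24637968] [ 1.85769372e-01  9.82592882e-01 -9.60738333e-04 -2.14427746e-04] 85.53291960600009 25.0
scene [[407.98178983883247, 0.0, 272.546082811437], [0.0, 407.98178983883247, 215.7219968483748], [0.0, 0.0, 1.0]] [[0.45324678072145974, 0.8913231095693395, -0.010510476358200812], [0.6240930540858887, -0.32573246330813505, -0.7102156166890183], [-0.6364551952866607, 0.31534342659211667, -0.7039057519993435]] [-207.6770021591893, -297.6165610305623, 1170.124123873997]
spool [([219.0, 210.0], 0.63), ([236.0, 177.0], 0.6)]
short_spool [([170.0, 273.0], 0.97), ([460.0, 269.0], 0.67)]
rack [([408.0, 226.0], 0.94)]
glue_tin []
shoe_last [([273.0, 328.0], 0.81)]
stop_face [([457.0, 270.0], 0.65)]
rod_front [([409.0, 228.0], 0.71)]
shelf_edge [([405.0, 228.0], 0.9)]
top [[389.84125306066517, 0.0, 277.33921432675237], [0.0, 389.84125306066517, 207.906691626613], [0.0, 0.0, 1.0]] [[0.02362230818959208, -0.9996901320020959, 0.00785025690203395], [-0.9933184259370073, -0.024357578378219613, -0.11280608613711869], [0.11296234438883646, -0.005133064696736791, -0.9935860105682834]] [-47.24953419843448, 549.2629454098341, 756.2777317738273]
spool [([285.0, 291.0], 0.92), ([315.0, 253.0], 0.75)]
short_spool [([385.0, 214.0], 0.72)]
rack [([187.0, 146.0], 0.57)]
glue_tin [([396.0, 290.0], 0.55)]
shoe_last [([323.0, 137.0], 0.71)]
stop_face []
rod_front [([187.0, 145.0], 0.84)]
shelf_edge [([189.0, 146.0], 0.67)]
```

View pics/s.png

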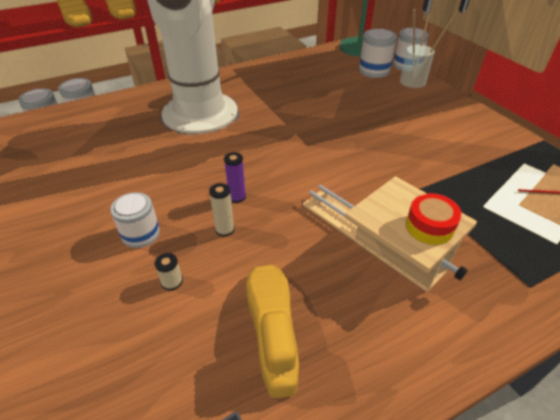

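View pics/t.png

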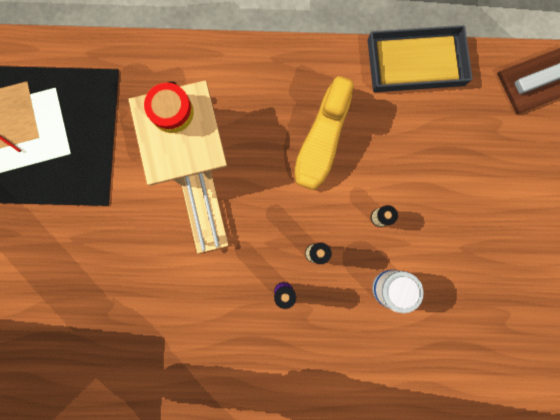

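Scene camera: the tall cream spool is at (222,210), the purple look-alike at (235,177) and the short spool at (169,272). In the top view they are at (319,253), (285,294) and (385,215). The rack's rods point away from the robot, near top (200,215), and the stop's knob is at scene (461,272). I choose the cream tall spool at scene (222,210). Next I fit the poses and check a close crop.

```bash
cat > h.py <<'E'
import numpy as np,cv2
from scipy.optimize import minimize
def proj(p,X):
    c=np.asarray(X,float)@p['R'].T+p['t']; u=c@p['camera_matrix'].T
    return u[:,:2]/u[:,2:]
def hull(m,uv): cv2.fillConvexPoly(m,cv2.convexHull(np.round(uv*16).astype(np.int32)),1,cv2.LINE_8,4)
def box(x0,x1,w,z0,z1): return np.array([[x,y,z] for x in(x0,x1) for y in(-w/2,w/2) for z in(z0,z1)])
A=np.linspace(0,2*np.pi,40)
def cyl(r,z0,z1,cx=0): return np.array([[cx+r*np.cos(a),r*np.sin(a),z] for z in(z0,z1) for a in A])
RACK=[box(-140,170,66,0,8),box(0,170,150,92,106),box(4,170,66,8,92),cyl(40,106,150,122),box(-135,165,36,28,34.5)]
def render(p,parts,v):
    x,y,th=v;c,s=np.cos(th),np.sin(th);R=np.array([[c,-s,0],[s,c,0],[0,0,1]])
    m=np.zeros((420,560),np.uint8)
    for q in parts: hull(m,proj(p,q@R.T+[x,y,0]))
    return m
def fit(obs,parts,v0,scale):
    def cost(v):
        e=0
        for p,mk in obs:
            m=cv2.GaussianBlur(render(p,parts,v).astype(np.float32),(5,5),0);k=cv2.GaussianBlur(mk.astype(np.float32),(5,5),0)
            e+=((m-k)**2).sum()/max(k.sum(),1)
        return e
    r=minimize(cost,v0,method='Nelder-Mead',options=dict(initial_simplex=np.vstack([v0]+[np.add(v0,np.eye(3)[i]*scale[i]) for i in range(3)]),xatol=.02,fatol=1e-5))
    return r.x,r.fun
def ray(p,uv,z):
    d=p['R'].T@np.linalg.solve(p['camera_matrix'],[uv[0],uv[1],1]);o=-p['R'].T@p['t'];return o+d*(z-o[2])/d[2]
E
python3 - <<'E'
from station import robot
from h import *
a=robot.grab_frame("scene");b=robot.grab_frame("top")
def near(q,p,uv):
    L=[d for d in robot.silhouettes(q,p) if np.hypot(*(np.array(d['uv'])-uv))<25]
    return [(p,L[0]['mask'])] if L else []
print([x for x in dir(robot) if x[0]!='_'])
for q,ua,ub,parts,h,sc in [("spool",(222,210),(319,253),[cyl(20,0,110)],110,(8,8,.01)),("short_spool",(169,272),(385,215),[cyl(20,0,60)],60,(8,8,.01)),
  ("glue_tin",(136,218),(400,291),[cyl(38,0,85)],85,(8,8,.01))]:
    v0=np.r_[ray(b,ub,h)[:2],0]; o=near(q,a,ua)+near(q,b,ub)
    print(q,len(o),v0.round(1),*[fit([k],parts,v0,sc)[0][:2].round(1) for k in o],fit(o,parts,v0,sc))
o=near("rack",a,(408,226))+near("rack",b,(187,146))
P=[ray(b,(211,248),8),ray(b,(184,181),92)]
v0=[P[1][0],P[1][1],.28]
for oo in [[k] for k in o]+[o]: print("rack",fit(oo,RACK,v0,(15,15,.1)))
v=fit(o,RACK,v0,(15,15,.1))[0]
im=b['frame'].copy();ims=a['frame'].copy()
for p,I in((b,im),(a,ims)):
    cs,_=cv2.findContours(render(p,RACK,v),0,1);cv2.drawContours(I,cs,-1,(255,0,0),1)
    c,s=np.cos(v[2]),np.sin(v[2])
    for y in(-14,14):
        X=np.array([[-135,y,30.5],[0,y,30.5]]);X=X@np.array([[c,-s,0],[s,c,0],[0,0,1]]).T+[v[0],v[1],0]
        q=proj(p,X).round().astype(int);cv2.line(I,tuple(map(int,q[0])),tuple(map(int,q[1])),(0,255,0),1)
o=np.hstack([cv2.resize(im[70:270,110:340],None,fx=1.7,fy=1.7),cv2.resize(ims[130:330,180:410],None,fx=1.7,fy=1.7)])
cv2.imwrite('pics/fit.png',o)
E
```

```text
['MotionError', 'find_in', 'grab_frame', 'hand_in', 'sense', 'silhouettes', 'tips_ahead']
spool 2 [ 461.7 -110.3    0. ] [ 463.  -112.7] [ 461.9 -112.9] (array([ 4.62413097e+02, -1.12810918e+02,  8.53651238e-03]), np.float64(0.04743365943431854))
short_spool 2 [ 538.2 -243.7    0. ] [ 539.3 -248.5] [ 540.7 -249.9] (array([ 5.39497193e+02, -2.48640940e+02,  5.99466941e-03]), np.float64(0.06662270426750183))
glue_tin 1 [ 395.7 -263.2    0. ] [ 395.1 -268.4] (array([ 3.95108979e+02, -2.68414995e+02,  1.25614762e-02]), np.float64(0.020630113780498505))
rack (array([5.98908197e+02, 1.33583317e+02, 2.70890291e-01]), np.float64(0.03188352659344673))
rack (array([6.00459285e+02, 1.34644544e+02, 2.72232436e-01]), np.float64(0.006483396049588919))
rack (array([5.99794478e+02, 1.34779929e+02, 2.72104855e-01]), np.float64(0.037008777260780334))
```

View pics/fit.png

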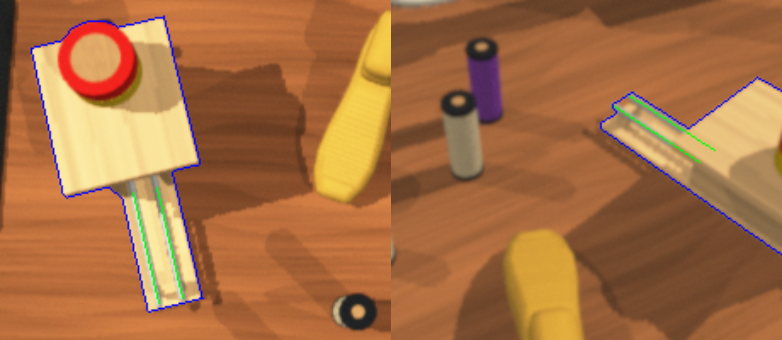

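The fit matches the images: rack at (600, 134.5) with yaw 0.272, spool at (462.4, -112.8). The crop shows that the cream spool is the one fitted, with the purple one behind it.

Plan:
1. Grip the spool with the tool tilted 45°.
2. Turn it 90° about the closing axis and lay it on the rods.
3. Push it in with the fingers closed.

```bash
cat >> h.py <<'E'
from scipy.spatial.transform import Rotation as Ro
from station import robot
RX=np.array([599.8,134.6]);RY=.272
def rk(x,y,z): return np.array([RX[0]+x*np.cos(RY)-y*np.sin(RY),RX[1]+x*np.sin(RY)+y*np.cos(RY),z])
def tool(az,tilt,yaz):
    az,t,ya=np.radians([az,tilt,yaz]);z=np.array([np.cos(az)*np.cos(t),np.sin(az)*np.cos(t),-np.sin(t)]);y=np.array([np.cos(ya),np.sin(ya),0])
    y-=z*(y@z);y/=np.linalg.norm(y)
    return np.c_[np.cross(y,z),y,z]
def go(pt,R,ahead=6,name=''):
    s=robot.sense();C=Ro.from_quat(s['tcp_rot']).as_matrix();tcp=pt-ahead*R[:,2]
    print(name,'t',(C.T@(tcp-s['tool_pos'])).round(1).tolist(),'dr',np.degrees(Ro.from_matrix(C.T@R).as_rotvec()).round(1).tolist())
def st():
    s=robot.sense();print({k:np.round(s[k],2).tolist() for k in('time_s','tool_pos','force','opening','grasp_force','qpos')})
SP=np.array([462.4,-112.8,62.])
D0=tool(-110,45,-20);D1=tool(np.degrees(RY),45,np.degrees(RY)-90)
E
python3 -c "
from h import *
st();go(SP-110*D0[:,2],D0);go(SP-110*D0[:,2]+[0,0,60],D0)"
```

```text
{'time_s': 1.4, 'tool_pos': [237.32, 605.13, 256.32], 'force': [-1.74, -0.3, 0.71], 'opening': 85.4, 'grasp_force': 0.0, 'qpos': [-0.93, 0.5, -0.43, 1.55, 0.22, 1.14, -0.21]}
 t [-469.7, -504.1, 112.3] dr [34.6, -35.5, 83.6]
 t [-469.7, -504.1, 52.3] dr [34.6, -35.5, 83.6]
```

```bash
python3 -m handwheel '[{"translation":[-470,-504,52],"dr":[34.6,-35.5,83.6]},{"translation":[-470,-504,52],"dr":[34.6,-35.5,83.6]},{"translation":[-470,-504,52],"dr":[34.6,-35.5,83.6]},{"translation":[-470,-504,52],"dr":[34.6,-35.5,83.6]},{"translation":[-470,-504,52],"dr":[34.6,-35.5,83.6]},{"translation":[-470,-504,52],"dr":[34.6,-35.5,83.6]},{"translation":[-470,-504,52],"dr":[34.6,-35.5,83.6]},{"translation":[-470,-504,52],"dr":[34.6,-35.5,83.6]},{"translation":[-470,-504,52],"dr":[34.6,-35.5,83.6]},{"translation":[-470,-504,52],"dr":[34.6,-35.5,83.6]}]' 1; python3 -c "
from h import *
st();go(SP-110*D0[:,2],D0);go(SP-110*D0[:,2]+[0,0,60],D0)"
```

```text
time_s: 2.65
tool_pos: [467.9, 24.3, 208.4]
tcp_rot: [0.757, 0.529, -0.314, 0.22]
force: [0.4, 0.2, -0.1]
opening: 85.5
grasp_force: 0.0
{'time_s': 2.65, 'tool_pos': [467.9, 24.3, 208.37], 'force': [0.38, 0.16, -0.14], 'opening': 85.49, 'grasp_force': 0.0, 'qpos': [-0.61, 0.56, 0.19, 1.8, 0.44, 1.4, -0.99]}
 t [11.2, 41.7, 79.9] dr [0.0, 0.0, -0.1]
 t [-31.3, 41.7, 37.5] dr [0.0, 0.0, -0.1]
```

```bash
python3 -m handwheel '[{"translation":[11,41.7,80],"dr":[0,0,0]},{"translation":[11,41.7,80],"dr":[0,0,0]},{"translation":[11,41.7,80],"dr":[0,0,0]},{"translation":[11,41.7,80],"dr":[0,0,0]}]' 1; python3 -c "
from h import *
st();go(SP,D0)
w=robot.grab_frame('wrist');I=w['frame'].copy()
cs,_=cv2.findContours(render(w,[cyl(20,0,110)],[SP[0],SP[1],0]),0,1);cv2.drawContours(I,cs,-1,(255,0,0),1)
g=proj(w,[SP])[0];cv2.circle(I,tuple(map(int,g)),3,(0,0,255),-1)
cv2.imwrite('pics/w1.png',I)
for d in robot.silhouettes('spool',w): print(d['uv'],d['p'],fit([(w,d['mask'])],[cyl(20,0,110)],[SP[0],SP[1],0],(6,6,.01)))"
```

```text
time_s: 3.15
tool_pos: [489.5, -32.9, 145.3]
tcp_rot: [0.757, 0.531, -0.313, 0.219]
force: [0.6, -0.4, 0.7]
opening: 85.4
grasp_force: 0.0
{'time_s': 3.15, 'tool_pos': [489.52, -32.94, 145.34], 'force': [0.59, -0.4, 0.68], 'opening': 85.42, 'grasp_force': 0.0, 'qpos': [-0.53, 0.66, 0.22, 1.82, 0.48, 1.24, -0.96]}
 t [-0.9, 1.7, 112.6] dr [0.1, -0.1, 0.0]
[282.9, 213.3] 0.74 (array([ 4.61817247e+02, -1.12235881e+02,  9.38061824e-03]), np.float64(0.0317956805229187))
```

View pics/w1.png

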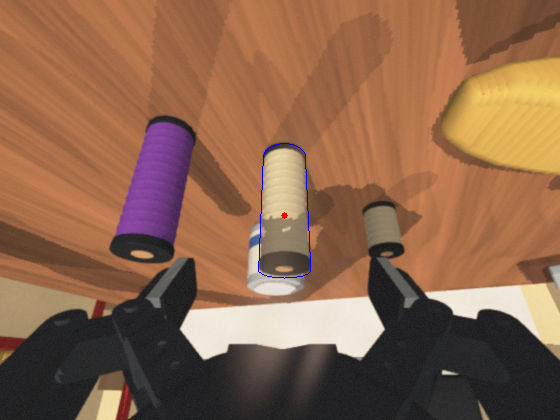

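The wrist view shows the cream spool at (285,210), centred between the open fingers. The purple spool at (150,190) and the short spool at (383,230) are outside the fingers' path. Advancing.

```bash
python3 -m handwheel '[{"translation":[-0.5,1,40],"dr":[0,0,0]},{"translation":[-0.5,1,80],"dr":[0,0,0]},{"translation":[-0.5,1.2,105],"dr":[0,0,0]},{"translation":[-0.5,1.2,112.5],"dr":[0,0,0]},{"translation":[-0.5,1.2,112.5],"dr":[0,0,0]},{"translation":[-0.5,1.2,112.5],"dr":[0,0,0]}]' 1 && python3 -m handwheel '[{"translation":[0,0,0],"dr":[0,0,0]},{"translation":[0,0,0],"dr":[0,0,0]},{"translation":[0,0,0],"dr":[0,0,0]},{"translation":[0,0,0],"dr":[0,0,0]},{"translation":[0,0,0],"dr":[0,0,0]},{"translation":[0,0,0],"dr":[0,0,0]},{"translation":[0,0,0],"dr":[0,0,0]},{"translation":[0,0,0],"dr":[0,0,0]}]' -1 50; python3 -c "
from h import *
st();go(SP,D0)"
```

```text
time_s: 4.0
tool_pos: [464.3, -108.5, 66.3]
tcp_rot: [0.757, 0.531, -0.312, 0.22]
force: [0.8, -0.0, -0.1]
opening: 85.2
grasp_force: 0.0
time_s: 5.0
tool_pos: [463.3, -109.9, 66.0]
tcp_rot: [0.757, 0.53, -0.313, 0.22]
force: [0.5, 1.8, 5.2]
opening: 39.0
grasp_force: 49.9
{'time_s': 5.0, 'tool_pos': [463.29, -109.87, 65.99], 'force': [0.49, 1.78, 5.22], 'opening': 39.01, 'grasp_force': 49.9, 'qpos': [-0.45, 0.75, 0.25, 1.94, 0.56, 1.01, -1.01]}
 t [0.7, 0.2, -1.0] dr [0.0, -0.0, -0.0]
```

```bash
python3 -m handwheel '[{"translation":[40,0,-40],"dr":[0,0,0]},{"translation":[85,0,-85],"dr":[0,0,0]},{"translation":[85,0,-85],"dr":[0,0,0]},{"translation":[85,0,-85],"dr":[0,0,0]}]' -1 50; python3 -c "
from h import *
st();H=rk(-74,0,180);go(H,D1,name='hover')
C=Ro.from_quat(robot.sense()['tcp_rot']).as_matrix()
print('pitch in place',np.degrees(Ro.from_matrix(C.T@tool(70,45,-20)).as_rotvec()).round(1))
w=Ro.from_matrix(C.T@D1).as_rotvec()
for k in(.25,.5,.75): print((C@Ro.from_rotvec(w*k).as_matrix()).round(2)[:,2])"
```

```text
time_s: 5.5
tool_pos: [505.0, 5.1, 65.4]
tcp_rot: [0.757, 0.531, -0.312, 0.22]
force: [1.5, 2.3, 1.6]
opening: 38.9
grasp_force: 51.1
{'time_s': 5.5, 'tool_pos': [504.98, 5.05, 65.41], 'force': [1.49, 2.3, 1.62], 'opening': 38.88, 'grasp_force': 51.06, 'qpos': [-0.55, 0.82, 0.18, 1.75, 0.46, 1.18, -1.04]}
hover t [-6.7, -18.4, -160.9] dr [-0.0, 82.3, 60.2]
pitch in place [ 0.1 89.8  0.2]
[-0.1  -0.41 -0.91]
[ 0.14 -0.14 -0.98]
[ 0.41  0.07 -0.91]
```

The tool x sign was reversed, so the spool slid along open bench, still gripped. Nothing was hit, and I'm lifting it properly now.

```bash
python3 -m handwheel '[{"translation":[-40,0,-40],"dr":[0,0,0]},{"translation":[-85,0,-85],"dr":[0,0,0]},{"translation":[-85,0,-85],"dr":[0,0,0]},{"translation":[-85,0,-85],"dr":[0,0,0]}]' -1 50; python3 -c "
from h import *
st();H=rk(-74,0,180);go(H,D1,name='hover')
w=robot.grab_frame('wrist');cv2.imwrite('pics/w2.png',w['frame'])"
```

```text
time_s: 6.0
tool_pos: [503.3, 2.7, 185.2]
tcp_rot: [0.757, 0.53, -0.313, 0.219]
force: [-0.6, 0.4, -1.6]
opening: 39.0
grasp_force: 50.6
{'time_s': 6.0, 'tool_pos': [503.34, 2.66, 185.22], 'force': [-0.57, 0.39, -1.59], 'opening': 38.96, 'grasp_force': 50.65, 'qpos': [-0.56, 0.63, 0.2, 1.75, 0.46, 1.36, -0.95]}
hover t [79.5, -18.2, -78.1] dr [-0.0, 82.5, 60.0]
```

View pics/w2.png

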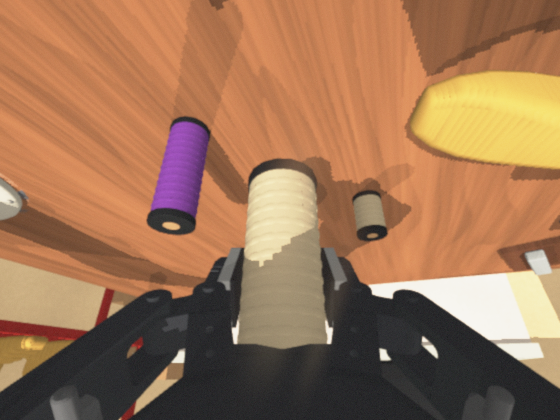

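The view shows the spool held in the fingers, its far (lower) end at about (282,172). I'll check its tilt in the hand by fitting the silhouette.

```bash
cat >> h.py <<'E'
def heldfit():
    w=robot.grab_frame('wrist');s=robot.sense();C=Ro.from_quat(s['tcp_rot']).as_matrix();g=s['tool_pos']+6*C[:,2]
    d=robot.silhouettes('spool',w)
    d=[k for k in d if k['mask'][200:300,255:310].mean()>.3]
    mk=d[0]['mask'];win=np.zeros_like(mk);win[:245]=1
    def f(v):  # angle of axis towards bottom end, from tool z in xz-plane (deg); length to bottom end; offset x along normal
        a,h,n=np.radians(v[0]),v[1],v[2]
        ax=C@[np.sin(a),0,np.cos(a)];nn=C@[np.cos(a),0,-np.sin(a)];b=C[:,1]
        P=np.array([g+n*nn+k*ax+20*(np.cos(t)*nn+np.sin(t)*b) for k in(h,h-110) for t in A])
        m=np.zeros((420,560),np.uint8);hull(m,proj(w,P));return m
    gb=lambda m:cv2.GaussianBlur((m*win).astype(np.float32),(5,5),0)
    r=[minimize(lambda v:((gb(f(v))-gb(mk))**2).sum()/500+(v[2]/4)**2*.02,[a0,62,0],method='Nelder-Mead',options=dict(initial_simplex=[[a0,62,0],[a0+8,62,0],[a0,52,0],[a0,62,3]])) for a0 in(35,45,55)]
    r=min(r,key=lambda q:q.fun);print('angle,h,n',r.x.round(1),r.fun);return r.x
E
python3 -c "
from h import *
heldfit()"
```

```text
angle,h,n [38.3 66.5 -4.1] 0.10021922594071354
```

```bash
cat >> h.py <<'E'
D2=tool(np.degrees(RY),39,np.degrees(RY)-90)
E
python3 -c "
from h import *
go(rk(-78,0,150),D2,name='hover')"
```

```text
hover t [98.7, -21.2, -55.7] dr [-3.3, 88.1, 60.8]
```

```bash
python3 -m handwheel '[{"translation":[99,-21,-56],"dr":[-3.3,88,61]},{"translation":[99,-21,-56],"dr":[-3.3,88,61]},{"translation":[99,-21,-56],"dr":[-3.3,88,61]},{"translation":[99,-21,-56],"dr":[-3.3,88,61]},{"translation":[99,-21,-56],"dr":[-3.3,88,61]},{"translation":[99,-21,-56],"dr":[-3.3,88,61]},{"translation":[99,-21,-56],"dr":[-3.3,88,61]},{"translation":[99,-21,-56],"dr":[-3.3,88,61]},{"translation":[99,-21,-56],"dr":[-3.3,88,61]},{"translation":[99,-21,-56],"dr":[-3.3,88,61]}]' -1 50;  python3 -m handwheel '[{"translation":[0,0,0],"dr":[0,0,0]},{"translation":[0,0,0],"dr":[0,0,0]},{"translation":[0,0,0],"dr":[0,0,0]}]'; python3 -c "
from h import *
st();go(rk(-78,0,150),D2,name='hover');heldfit()
a=robot.grab_frame('scene');cv2.imwrite('pics/s2.png',cv2.resize(a['frame'][100:300,200:460],None,fx=3,fy=3))"
```

```text
time_s: 7.4
tool_pos: [516.9, 103.4, 156.9]
tcp_rot: [0.942, 0.231, 0.243, 0.009]
force: [-0.5, -0.3, -2.0]
opening: 39.0
grasp_force: 52.0
time_s: 7.78
tool_pos: [518.4, 104.5, 158.2]
tcp_rot: [0.942, 0.232, 0.244, 0.01]
force: [-0.1, 0.6, -1.9]
opening: 39.2
grasp_force: 52.0
{'time_s': 7.78, 'tool_pos': [518.41, 104.49, 158.2], 'force': [-0.06, 0.6, -1.94], 'opening': 39.17, 'grasp_force': 52.04, 'qpos': [0.21, 0.24, -0.53, 2.32, 0.95, 0.19, -2.26]}
hover t [2.8, -6.9, 5.5] dr [-0.6, 22.9, 12.8]
angle,h,n [38.5 63.2 -2.1] 0.11482332015874523
```

View pics/s2.png

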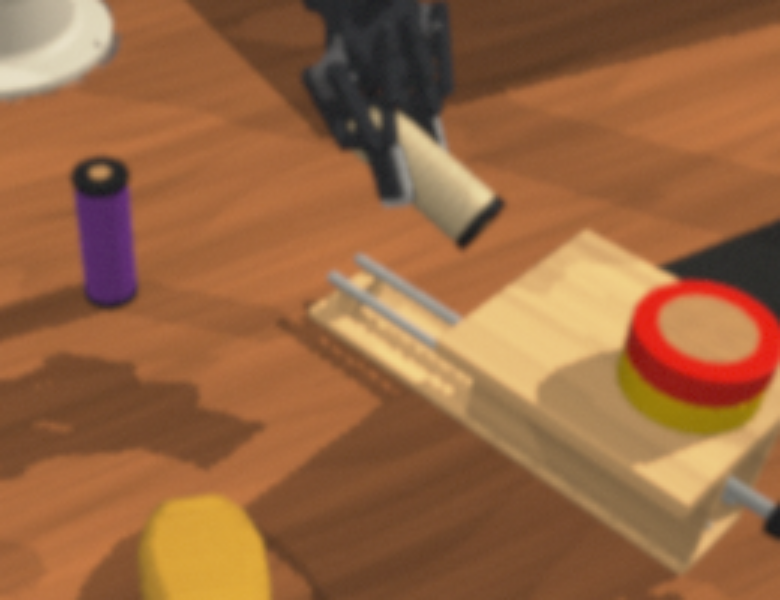

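The arm stopped at the j6 lower limit (0.19), so the spool hangs about 22° nose-down above the rods. I'll accept a steeper tool, lower the nose onto the rods, and with a light grip let contact turn the spool level between the pads.

```bash
cat >> h.py <<'E'
D3=tool(np.degrees(RY),64,np.degrees(RY)-90)
def hx():
    s=robot.sense();C=Ro.from_quat(s['tcp_rot']).as_matrix();g=s['tool_pos']+6*C[:,2]-[*RX,0];c,n=np.cos(RY),np.sin(RY)
    print('rack grasp',np.round([c*g[0]+n*g[1],-n*g[0]+c*g[1],g[2]],1),'tilt',np.degrees(np.arcsin(-C[2,2])).round(1),'az z,y rel',np.degrees(np.arctan2(C[1,2:0:-1],C[0,2:0:-1])-RY).round(1))
E
python3 -c "
from h import *
hx();go(rk(-78,0,88),D3)"
```

```text
rack grasp [-83.4  -6.7 153.3] tilt 61.7 az z,y rel [ -4.  -79.7]
 t [-23.5, -13.9, 59.9] dr [2.1, -2.0, 12.6]
```

```bash
python3 -m handwheel '[{"translation":[0,-14,0],"dr":[1,-1,6]},{"translation":[0,-14,0],"dr":[2,-2,12.6]},{"translation":[-12,-14,30],"dr":[2,-2,12.6]},{"translation":[-23.5,-14,60],"dr":[2,-2,12.6]},{"translation":[-23.5,-14,60],"dr":[2,-2,12.6]},{"translation":[-23.5,-14,60],"dr":[2,-2,12.6]},{"translation":[-23.5,-14,60],"dr":[2,-2,12.6]}]' -1 50; python3 -c "
from h import *
st();hx();go(rk(-78,0,88),D3);heldfit()"
```

```text
time_s: 8.8
tool_pos: [528.5, 110.1, 109.2]
tcp_rot: [0.968, 0.133, 0.211, -0.03]
force: [0.4, -0.4, -2.5]
opening: 39.3
grasp_force: 51.9
{'time_s': 8.8, 'tool_pos': [528.51, 110.08, 109.17], 'force': [0.44, -0.43, -2.47], 'opening': 39.28, 'grasp_force': 51.87, 'qpos': [0.21, 0.39, -0.52, 2.27, 1.09, 0.19, -2.57]}
rack grasp [-72.8  -4.5 103.7] tilt 65.3 az z,y rel [  0.4 -89.9]
 t [-11.5, -4.4, 12.1] dr [-0.2, 1.4, 0.0]
angle,h,n [36.8 67.3 -4.1] 0.19396335955892086
```

```bash
python3 -c "
from h import *
D4=tool(np.degrees(RY),71,np.degrees(RY)-90);go(rk(-78,0,92),D4)"
```

```text
t [-9.1, -4.9, 8.5] dr [-0.1, -5.7, -0.0]
```

```bash
python3 -m handwheel '[{"translation":[-9,-5,8.5],"dr":[0,-5.7,0]},{"translation":[-9,-5,8.5],"dr":[0,-5.7,0]},{"translation":[-9,-5,8.5],"dr":[0,-5.7,0]},{"translation":[-9,-5,8.5],"dr":[0,-5.7,0]}]' -1 50; python3 -c "
from h import *
st();hx();go(rk(-78,0,92),D3);go(rk(-78,0,50.5),tool(np.degrees(RY),71,np.degrees(RY)-90))"
```

```text
time_s: 9.4
tool_pos: [522.6, 112.4, 97.0]
tcp_rot: [0.977, 0.134, 0.163, -0.023]
force: [-0.7, -0.2, -1.9]
opening: 39.0
grasp_force: 51.9
{'time_s': 9.4, 'tool_pos': [522.57, 112.37, 96.96], 'force': [-0.74, -0.17, -1.87], 'opening': 38.98, 'grasp_force': 51.88, 'qpos': [0.32, 0.46, -0.67, 2.21, 0.91, 0.34, -2.38]}
rack grasp [-78.4  -0.7  91.3] tilt 71.1 az z,y rel [  0.3 -90. ]
 t [-0.1, -0.7, -0.5] dr [-0.1, 7.1, -0.0]
 t [-12.8, -0.6, 38.7] dr [-0.1, 0.1, -0.0]
```

```bash
python3 -m handwheel '[{"translation":[0,-0.5,0],"dr":[0,0,0]},{"translation":[-1,-0.5,3],"dr":[0,0,0]},{"translation":[-2,-0.5,6],"dr":[0,0,0]},{"translation":[-3,-0.5,9],"dr":[0,0,0]},{"translation":[-4,-0.5,12],"dr":[0,0,0]},{"translation":[-5,-0.5,15],"dr":[0,0,0]},{"translation":[-6,-0.5,18],"dr":[0,0,0]},{"translation":[-6,-0.5,18],"dr":[0,0,0]}]' -1 22; python3 -c "
from h import *
st();hx();go(rk(-78,0,50.5),tool(np.degrees(RY),71,np.degrees(RY)-90));heldfit()"
```

```text
time_s: 10.4
tool_pos: [522.2, 113.6, 78.3]
tcp_rot: [0.977, 0.134, 0.162, -0.023]
force: [-7.4, -2.9, 12.7]
opening: 38.9
grasp_force: 52.5
{'time_s': 10.4, 'tool_pos': [522.19, 113.63, 78.3], 'force': [-7.38, -2.88, 12.71], 'opening': 38.94, 'grasp_force': 52.45, 'qpos': [0.25, 0.48, -0.59, 2.22, 0.99, 0.3, -2.46]}
rack grasp [-78.4   0.7  72.6] tilt 71.1 az z,y rel [  0.3 -89.9]
 t [-6.7, 0.7, 21.1] dr [-0.1, 0.1, 0.0]
angle,h,n [37.9 66.1 -1.9] 0.17979347532576223
```

```bash
python3 -m handwheel '[{"translation":[0,0,0],"dr":[0,0,0]},{"translation":[0,0,0],"dr":[0,0,0]}]' -0.6 20; python3 -c "
from h import *
a=robot.grab_frame('scene');cv2.imwrite('pics/s3.png',cv2.resize(a['frame'][120:270,270:470],None,fx=4,fy=4))"
```

```text
time_s: 10.75
tool_pos: [522.2, 113.6, 78.4]
tcp_rot: [0.977, 0.134, 0.162, -0.023]
force: [-8.2, -1.8, 12.8]
opening: 38.7
grasp_force: 52.4
```

View pics/s3.png

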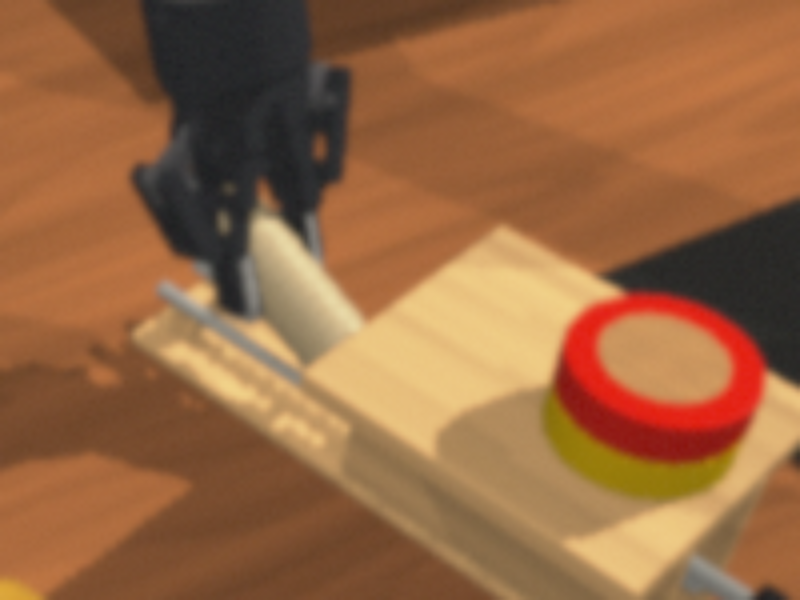

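The spool's nose is on the rods at about (320,350), with the pads holding it behind. Lowering further turns it level.

```bash
python3 -m handwheel '[{"translation":[-1,0.7,2.5],"dr":[0,0,0]},{"translation":[-1.7,0.7,5],"dr":[0,0,0]},{"translation":[-2.5,0.7,7.5],"dr":[0,0,0]},{"translation":[-3.3,0.7,10],"dr":[0,0,0]},{"translation":[-4,0.7,12.5],"dr":[0,0,0]},{"translation":[-4,0.7,12.5],"dr":[0,0,0]}]' -1 20; python3 -c "
from h import *
st();hx();go(rk(-78,0,50.5),tool(np.degrees(RY),71,np.degrees(RY)-90));heldfit()"
```

```text
time_s: 11.55
tool_pos: [522.3, 113.4, 64.9]
tcp_rot: [0.977, 0.134, 0.162, -0.024]
force: [-7.6, -0.7, 9.3]
opening: 39.0
grasp_force: 49.2
{'time_s': 11.55, 'tool_pos': [522.28, 113.44, 64.92], 'force': [-7.61, -0.69, 9.31], 'opening': 39.0, 'grasp_force': 49.25, 'qpos': [0.19, 0.5, -0.52, 2.22, 1.03, 0.26, -2.51]}
rack grasp [-78.4   0.5  59.2] tilt 71.1 az z,y rel [  0.5 -89.9]
 t [-2.5, 0.5, 8.4] dr [-0.2, 0.1, 0.1]
angle,h,n [55.1 60.6 -3.8] 0.26510635609241706
```

```bash
python3 -m handwheel '[{"translation":[-0.6,0.5,2],"dr":[0,0,0]},{"translation":[-1.2,0.5,4],"dr":[0,0,0]},{"translation":[-1.8,0.5,6],"dr":[0,0,0]},{"translation":[-2.3,0.5,7.5],"dr":[0,0,0]},{"translation":[-2.3,0.5,7.5],"dr":[0,0,0]}]' -1 20; python3 -c "
from h import *
st();hx();heldfit()
a=robot.grab_frame('scene');cv2.imwrite('pics/s4.png',cv2.resize(a['frame'][120:270,270:470],None,fx=4,fy=4))"
```

```text
time_s: 12.28
tool_pos: [522.5, 113.4, 56.9]
tcp_rot: [0.977, 0.135, 0.162, -0.024]
force: [-7.1, -0.1, 6.9]
opening: 38.8
grasp_force: 47.8
{'time_s': 12.28, 'tool_pos': [522.47, 113.37, 56.9], 'force': [-7.1, -0.07, 6.9], 'opening': 38.84, 'grasp_force': 47.78, 'qpos': [0.14, 0.51, -0.46, 2.23, 1.05, 0.23, -2.53]}
rack grasp [-78.2   0.3  51.2] tilt 71.2 az z,y rel [  0.6 -89.9]
angle,h,n [64.5 59.5 -4.7] 0.30526580296902966
```

View pics/s4.png

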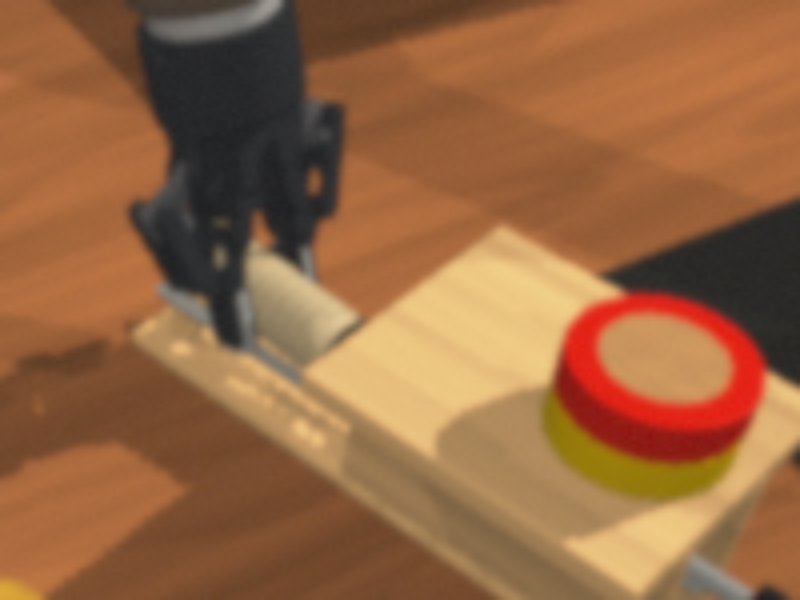

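Nearly level, with the front end at about (340,335) just before the shelf edge. Settle it and release.

```bash
python3 -m handwheel '[{"translation":[-0.6,0,1.8],"dr":[0,0,0]},{"translation":[-0.6,0,1.8],"dr":[0,0,0]}]' -1 20; python3 -m handwheel '[{"translation":[0,0,0],"dr":[0,0,0]},{"translation":[0,0,0],"dr":[0,0,0]},{"translation":[0,0,0],"dr":[0,0,0]},{"translation":[0,0,0],"dr":[0,0,0]},{"translation":[0,0,0],"dr":[0,0,0]},{"translation":[0,0,0],"dr":[0,0,0]}]' 1 20;  python3 -m handwheel '[{"translation":[0,0,-30],"dr":[0,0,0]},{"translation":[0,0,-75],"dr":[0,0,0]},{"translation":[0,0,-110],"dr":[0,0,0]},{"translation":[0,0,-110],"dr":[0,0,0]}]' 1; python3 -c "
from h import *
st();hx()
a=robot.grab_frame('scene');w=robot.grab_frame('wrist')
cv2.imwrite('pics/s5.png',np.hstack([cv2.resize(a['frame'][140:260,280:420],(400,343)),cv2.resize(w['frame'],(400,300))[:343] if 0 else cv2.copyMakeBorder(cv2.resize(w['frame'],(400,300)),0,43,0,0,0)]))"
```

```text
time_s: 12.68
tool_pos: [522.6, 113.4, 55.1]
tcp_rot: [0.977, 0.135, 0.162, -0.024]
force: [-7.2, -0.3, 7.9]
opening: 38.9
grasp_force: 47.6
time_s: 13.42
tool_pos: [523.6, 112.6, 55.0]
tcp_rot: [0.977, 0.134, 0.162, -0.024]
force: [0.3, -0.2, 0.2]
opening: 85.5
grasp_force: 0.0
time_s: 13.92
tool_pos: [490.4, 101.8, 161.1]
tcp_rot: [0.977, 0.133, 0.164, -0.023]
force: [0.1, 0.6, 0.9]
opening: 85.5
grasp_force: 0.0
{'time_s': 13.92, 'tool_pos': [490.44, 101.83, 161.08], 'force': [0.1, 0.57, 0.88], 'opening': 85.49, 'grasp_force': 0.0, 'qpos': [0.56, 0.3, -0.9, 2.25, 0.61, 0.43, -2.11]}
rack grasp [-112.2   -2.2  155.4] tilt 70.9 az z,y rel [  0.1 -90.1]
```

View pics/s5.png

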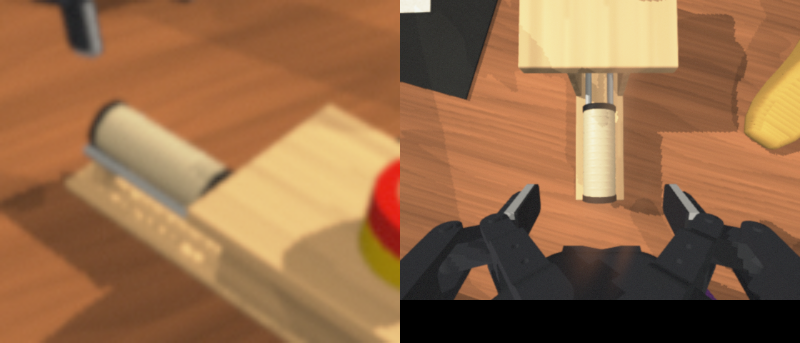

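The spool lies on the rods, rear end near the rods' near end (wrist crop, about x=600, y=200). Pushing under the shelf needs a flatter tool (55° or less), and the j6 limit constrained that. I'll fit the arm's kinematics from logged poses to find a reachable branch.

```bash
cat > kin.py <<'E'
from h import *
import itertools
from scipy.optimize import least_squares
Q=[[-.934,.501,-.427,1.55,.221,1.138,-.21],[-.61,.56,.19,1.8,.44,1.4,-.99],[-.53,.66,.22,1.82,.48,1.24,-.96],[-.45,.75,.25,1.94,.56,1.01,-1.01],[-.55,.82,.18,1.75,.46,1.18,-1.04],[-.56,.63,.2,1.75,.46,1.36,-.95],[.21,.24,-.53,2.32,.95,.19,-2.26],[.21,.39,-.52,2.27,1.09,.19,-2.57],[.32,.46,-.67,2.21,.91,.34,-2.38],[.14,.51,-.46,2.23,1.05,.23,-2.53],[.56,.3,-.9,2.25,.61,.43,-2.11]]
P=[[237.3,605.1,256.3],[467.9,24.3,208.4],[489.5,-32.9,145.3],[463.3,-109.9,66],[505,5.1,65.4],[503.3,2.7,185.2],[518.4,104.5,158.2],[528.5,110.1,109.2],[522.6,112.4,97],[522.5,113.4,56.9],[490.4,101.8,161.1]]
O=[[.1858,.9826,-.001,-.0002],[.757,.529,-.314,.22],[.757,.531,-.313,.219],[.757,.53,-.313,.22],[.757,.531,-.312,.22],[.757,.53,-.313,.219],[.942,.232,.244,.01],[.968,.133,.211,-.03],[.977,.134,.163,-.023],[.977,.135,.162,-.024],[.977,.133,.164,-.023]]
Q,P=np.array(Q),np.array(P);OR=Ro.from_quat(O)
AX='zyzyzyz'
def chain(q,s,c1,c7):
    R=Ro.from_euler('z',c1);L=[R]
    for i in range(7):
        R=R*Ro.from_euler(AX[i],s[i]*q[i]);L.append(R)
    L.append(R*Ro.from_euler('z',c7));return L
def rot_err(v,s): return np.concatenate([(chain(q,s,*v)[-1].inv()*o).as_rotvec() for q,o in zip(Q,OR)])
if __name__=='__main__':
    best=[]
    for s in itertools.product([1,-1],repeat=7):
        if s[1]<0: continue
        for c in [(a,b) for a in(0,np.pi/2,np.pi,-np.pi/2) for b in(0,np.pi/2,np.pi,-np.pi/2)]:
            e=np.abs(rot_err(c,s)).mean();best.append((e,s,c))
    best.sort(key=lambda b:b[0])
    for e,s,c in best[:4]:
        r=least_squares(rot_err,c,args=(s,));print(e,s,r.x.round(3),np.abs(r.fun).mean())
E
python3 kin.py
```

```text
0.0033707070116472705 (-1, 1, -1, 1, -1, 1, -1) [-0.004  1.568] 0.0031665502465594974
0.19203733835797626 (-1, 1, 1, 1, 1, 1, 1) [ 1.395 -1.693] 0.17307349743088304
0.3636091406377286 (-1, 1, -1, 1, -1, 1, -1) [6.28  1.568] 0.0031665501753750363
0.3700166329188938 (1, 1, 1, 1, 1, 1, -1) [2.548 2.229] 0.3320888664874113
```

```bash
cat >> kin.py <<'E'
S=(-1,1,-1,1,-1,1,-1);c7=np.pi/2
ex,ez=np.eye(3)[0],np.eye(3)[2]
def cols(q):
    L=chain(q,S,0,c7)
    return np.c_[ez,L[3].apply(ex),L[3].apply(ez),L[4].apply(ex),L[5].apply(ex)*0+L[4].apply(ez),L[6].apply(ex),L[6].apply(ez)]
M=np.vstack([cols(q) for q in Q]);lk,res,rk_,sv=np.linalg.lstsq(M,P.ravel(),rcond=None)
def fk(q): return cols(q)@lk,chain(q,S,0,c7)[-1]
LO=np.array([-2.88,-.31,-1.54,.2,-1.41,.19,-2.57]);HI=np.array([2.88,2.03,1.56,2.42,4.55,2.02,2.57])
def ik(pt,R,q0,w=1e-3):
    Rt=Ro.from_matrix(R)
    def f(q):
        p,r=fk(q);return np.r_[(p-pt)/100,(Rt.inv()*r).as_rotvec(),w*(q-q0)]
    r=least_squares(f,np.clip(q0,LO+.01,HI-.01),bounds=(LO,HI));e=np.linalg.norm(r.fun[:6]);return r.x,e
E
python3 - <<'E'
from kin import *
print(lk.round(1),np.abs(M@lk-P.ravel()).max())
qn=np.array(robot.sense()['qpos']);rng=np.random.default_rng(0)
d=np.degrees(RY)
for x,T in((15,50),(15,60),(-145,50)):
  for yo in(-90,90):
    R=tool(d,T,d+yo);pt=rk(x,0,47)-25*R[:,2]
    q,e=ik(pt,R,qn);print(x,T,yo,'local',q.round(2),round(e,4))
    sols=[]
    for k in range(15):
        q,e=ik(pt,R,rng.uniform(LO,HI))
        if e<.003: sols.append((np.min(np.minimum(q-LO,HI-q)),q.round(2)))
    for m,q in sorted(sols,key=lambda s:-s[0])[:3]: print('  ',round(m,2),q)
E
```

```text
[325.6 -25.5 610.   43.1 497.   13.4 378.4] 24.25693579702306
15 50 -90 local [ 0.27  0.56 -0.57  2.15  1.2   0.19 -2.57] 0.2803
   0.06 [-1.    1.07  1.25  2.36  4.08  1.1   0.34]
   0.04 [-0.56  0.65  0.5   2.38  3.68  0.63  1.02]
   0.04 [ 0.19  0.65 -0.5   2.38  2.78  0.57  2.11]
15 50 90 local [ 0.6   0.7  -0.61  2.17 -1.41  0.19 -2.57] 0.4387
   0.06 [ 0.69  1.32 -1.48  2.36  2.18  1.26 -0.01]
   0.06 [ 0.69  1.29 -1.46  2.36  2.18  1.23 -0.03]
   0.06 [ 0.66  1.14 -1.32  2.36  2.21  1.07 -0.16]
15 60 -90 local [ 0.12  0.53 -0.43  2.14  1.12  0.19 -2.57] 0.1071
   0.18 [-0.64  0.59  0.6   2.24  4.31  0.39  0.4 ]
   0.12 [-1.05  1.05  1.35  2.23  4.43  1.04  0.04]
   0.0 [-1.08  1.29  1.56  2.23  4.4   1.33 -0.06]
15 60 90 local [ 0.54  0.67 -0.56  2.17 -1.41  0.19 -2.57] 0.4313
   0.18 [ 0.57  0.84 -1.13  2.24  1.85  0.71 -0.01]
   0.16 [ 0.66  1.07 -1.38  2.23  1.85  1.    0.1 ]
   0.14 [ 0.67  1.09 -1.4   2.23  1.85  1.02  0.11]
-145 50 -90 local [ 0.63  0.5  -0.87  2.4   1.28  0.19 -2.57] 0.3712
-145 50 90 local [ 0.77  0.57 -0.64  2.41 -1.41  0.19 -2.57] 0.4342
```

```bash
cat >> kin.py <<'E'
def cols(q):
    L=chain(q,S,0,c7)
    return np.column_stack([ez,L[2].apply(ex),L[2].apply(ez)]+[L[i].apply(v) for i in(3,5) for v in np.eye(3)]+[L[4].apply(v) for v in np.eye(3)[:2]]+[L[6].apply(ex),L[6].apply(ez)])
M=np.vstack([cols(q) for q in Q]);reg=np.eye(M.shape[1])*.02;lk=np.linalg.solve(M.T@M+reg,M.T@P.ravel()+reg@np.array([326,0,305,0,0,305,0,0,497,0,0,0,378.]))
E
python3 - <<'E'
from kin import *
print(lk.round(1),np.abs(M@lk-P.ravel()).max())
d=np.degrees(RY)
def tr(q,seq):
    for x,z,T,az,yo in seq:
        R=tool(d+az,T,d+az+yo);q,e=ik(rk(x,0,z)-25*R[:,2],R,q,.02);print((x,z,T,az,yo),q.round(2),round(e,3))
    return q
q=np.array(robot.sense()['qpos'])
print('A');
q1=tr(q,[(-120,136,71,0,y) for y in(-90,-45,0,45,90)])
tr(q1,[(-140,110,71,0,90),(-150,45,71,0,90),(-100,45,68,0,90),(-50,45,62,0,90),(0,45,57,0,90),(20,45,54,0,90)])
print('B');g=np.array([.57,.84,-1.13,2.24,1.85,.71,0])
tr(g,[(20,45,54,0,90),(0,45,57,0,90),(-50,45,62,0,90),(-100,45,66,0,90),(-150,45,70,0,90),(-150,45,80,0,90),(-150,120,70,0,90),(-150,120,90,0,90)])
E
```

```text
[329.9 -12.7 258.4  -5.1 -10.1 258.4  13.4  -5.7 478.1  -3.1 -10.1  -4.4
 324.1] 3.7100383623402298
A
(-120, 136, 71, 0, -90) [ 0.6   0.27 -0.94  2.28  0.56  0.42 -2.07] 0.0
(-120, 136, 71, 0, -45) [ 0.75  0.33 -1.13  2.29  0.73  0.47 -1.46] 0.001
(-120, 136, 71, 0, 0) [ 0.89  0.43 -1.31  2.3   0.91  0.56 -0.81] 0.001
(-120, 136, 71, 0, 45) [ 0.96  0.55 -1.45  2.3   1.06  0.68 -0.12] 0.001
(-120, 136, 71, 0, 90) [ 0.99  0.66 -1.54  2.31  1.16  0.79  0.56] 0.001
(-140, 110, 71, 0, 90) [ 0.97  0.67 -1.49  2.37  1.24  0.74  0.48] 0.0
(-150, 45, 71, 0, 90) [ 0.84  0.77 -1.31  2.42  1.54  0.72  0.24] 0.001
(-100, 45, 68, 0, 90) [ 0.78  0.82 -1.27  2.35  1.63  0.73  0.21] 0.0
(-50, 45, 62, 0, 90) [ 0.76  0.89 -1.24  2.32  1.83  0.76  0.09] 0.0
(0, 45, 57, 0, 90) [ 0.72  0.97 -1.22  2.27  1.99  0.79  0.02] 0.0
(20, 45, 54, 0, 90) [ 0.72  1.01 -1.22  2.26  2.09  0.82 -0.03] 0.0
B
(20, 45, 54, 0, 90) [ 0.67  0.93 -1.14  2.26  2.11  0.73 -0.1 ] 0.0
(0, 45, 57, 0, 90) [ 0.67  0.88 -1.14  2.27  2.    0.7  -0.05] 0.0
(-50, 45, 62, 0, 90) [ 0.7   0.81 -1.16  2.32  1.84  0.67  0.04] 0.0
(-100, 45, 66, 0, 90) [ 0.74  0.75 -1.19  2.38  1.71  0.64  0.11] 0.0
(-150, 45, 70, 0, 90) [ 0.61  0.53 -0.98  2.42  1.5   0.42  0.2 ] 0.007
(-150, 45, 80, 0, 90) [ 0.69  0.66 -1.14  2.29  1.12  0.67  0.58] 0.001
(-150, 120, 70, 0, 90) [ 0.96  0.44 -1.38  2.39  1.06  0.53  0.62] 0.0
(-150, 120, 90, 0, 90) [ 0.79  0.67 -1.34  2.11  0.79  1.02  0.86] 0.001
```

The fit shows that spinning the hand half a turn opens a branch where tilts down to 54° are reachable under the shelf. I'll close the fingers and spin.

```bash
python3 -m handwheel '[{"translation":[0,0,0],"dr":[0,0,-10]},{"translation":[0,0,0],"dr":[0,0,-20]},{"translation":[0,0,0],"dr":[0,0,-30]},{"translation":[0,0,0],"dr":[0,0,-40]},{"translation":[0,0,0],"dr":[0,0,-50]},{"translation":[0,0,0],"dr":[0,0,-60]},{"translation":[0,0,0],"dr":[0,0,-70]},{"translation":[0,0,0],"dr":[0,0,-80]},{"translation":[0,0,0],"dr":[0,0,-90]},{"translation":[0,0,0],"dr":[0,0,-90]}]' -1 20; python3 -m handwheel '[{"translation":[0,0,0],"dr":[0,0,-10]},{"translation":[0,0,0],"dr":[0,0,-20]},{"translation":[0,0,0],"dr":[0,0,-30]},{"translation":[0,0,0],"dr":[0,0,-40]},{"translation":[0,0,0],"dr":[0,0,-50]},{"translation":[0,0,0],"dr":[0,0,-60]},{"translation":[0,0,0],"dr":[0,0,-70]},{"translation":[0,0,0],"dr":[0,0,-80]},{"translation":[0,0,0],"dr":[0,0,-90]},{"translation":[0,0,0],"dr":[0,0,-90]}]';  cat >> h.py <<'E'
d=np.degrees(RY)
def push(x,z,T,y=0):
    R=tool(d,T,d+90);go(rk(x,y,z),R,ahead=25,name=f'tip {x} {z} {T}')
def tip():
    s=robot.sense();C=Ro.from_quat(s['tcp_rot']).as_matrix();g=s['tool_pos']+25*C[:,2]-[*RX,0];c,n=np.cos(RY),np.sin(RY);f=s['force']
    print('tip',np.round([c*g[0]+n*g[1],-n*g[0]+c*g[1],g[2]],1),'tilt',np.degrees(np.arcsin(-C[2,2])).round(1),'Fx',round(c*f[0]+n*f[1],1),'Fy',round(-n*f[0]+c*f[1],1),'Fz',round(f[2],1),'q',np.round(s['qpos'],2),s['time_s'],round(s['opening'],1))
E
python3 -c "
from h import *
tip();push(-155,100,75);push(-155,45,74)
b=robot.grab_frame('top')
for k in robot.silhouettes('spool',b):
    if abs(k['uv'][0]-203)<25:
        ys,xs=np.nonzero(k['mask']);print(k['uv'],k['p'],xs.min(),xs.max(),ys.min(),ys.max());c,n=np.cos(RY),np.sin(RY)
        for z in(50,70):
            w=np.array([ray(b,(u,v),z) for u,v in zip(xs,ys)])-[*RX,0];r=w[:,0]*c+w[:,1]*n;print(z,np.percentile(r,[1,99]))"
```

```text
time_s: 15.28
tool_pos: [488.7, 103.5, 157.7]
tcp_rot: [0.597, 0.786, 0.131, 0.096]
force: [-0.1, 0.1, -0.3]
opening: 0.0
grasp_force: 0.0
time_s: 16.52
tool_pos: [488.9, 103.3, 158.2]
tcp_rot: [-0.132, 0.978, 0.025, 0.161]
force: [-0.4, -0.3, -0.8]
opening: 0.5
grasp_force: 0.0
tip [-107.2   -0.3  134.5] tilt 71.2 Fx -0.5 Fy -0.2 Fz -0.8 q [ 0.92  0.72 -1.47  2.24  1.19  0.81  0.56] 16.525 0.5
tip -155 100 75 t [54.7, 0.0, 17.3] dr [0.2, 3.8, -0.2]
tip -155 45 74 t [72.9, -0.3, 69.3] dr [0.2, 2.8, -0.2]
```

```bash
python3 -m handwheel '[{"translation":[30,0,0],"dr":[0,2,0]},{"translation":[55,0,17],"dr":[0,3.8,0]},{"translation":[55,0,17],"dr":[0,3.8,0]},{"translation":[55,0,17],"dr":[0,3.8,0]},{"translation":[62,0,40],"dr":[0,3.3,0]},{"translation":[73,0,69],"dr":[0,2.8,0]},{"translation":[73,0,69],"dr":[0,2.8,0]},{"translation":[73,0,69],"dr":[0,2.8,0]}]'; python3 -c "
from h import *
tip();push(-155,46,74);push(-110,46,68);push(-60,46,63);push(-25,45,59)
"
```

```text
time_s: 17.62
tool_pos: [445.3, 91.1, 71.4]
tcp_rot: [-0.134, 0.981, 0.021, 0.139]
force: [0.7, 0.0, -0.2]
opening: -0.1
grasp_force: 0.0
tip [-153.5   -0.3   47.4] tilt 73.8 Fx 0.7 Fy -0.2 Fz -0.2 q [ 0.79  0.76 -1.25  2.35  1.42  0.71  0.36] 17.625 -0.1
tip -155 46 74 t [1.7, 0.4, 0.9] dr [0.2, 0.2, -0.0]
tip -110 46 68 t [-38.9, 0.3, 13.6] dr [0.2, -5.8, -0.0]
tip -60 46 63 t [-84.7, 0.3, 27.8] dr [0.2, -10.8, -0.0]
tip -25 45 59 t [-116.4, 0.3, 38.9] dr [0.2, -14.8, -0.0]
```

```bash
python3 -m handwheel '[{"translation":[-9,0.3,3],"dr":[0,-1,0]},{"translation":[-19,0.3,6.5],"dr":[0,-2.8,0]},{"translation":[-29,0.3,10],"dr":[0,-4.3,0]},{"translation":[-39,0.3,13.6],"dr":[0,-5.8,0]},{"translation":[-50,0.3,17],"dr":[0,-7,0]},{"translation":[-61,0.3,20.5],"dr":[0,-8.3,0]},{"translation":[-73,0.3,24],"dr":[0,-9.5,0]},{"translation":[-84.7,0.3,27.8],"dr":[0,-10.8,0]},{"translation":[-84.7,0.3,27.8],"dr":[0,-10.8,0]}]'; python3 -c "
from h import *
tip();push(-60,46,63);push(-25,45,59);push(-8,45,56);push(-8,44,53)
a=robot.grab_frame('scene');w=robot.grab_frame('wrist')
cv2.imwrite('pics/s6.png',np.hstack([cv2.resize(a['frame'][140:260,280:420],(400,343)),cv2.copyMakeBorder(cv2.resize(w['frame'],(400,300)),0,43,0,0,0)]))"
```

```text
time_s: 18.75
tool_pos: [531.2, 114.9, 67.7]
tcp_rot: [-0.131, 0.963, 0.033, 0.231]
force: [-0.7, 0.2, 0.1]
opening: -0.4
grasp_force: 0.0
tip [-60.   -0.5  45.4] tilt 63.0 Fx -0.7 Fy 0.4 Fz 0.1 q [ 0.71  0.84 -1.17  2.29  1.79  0.68  0.1 ] 18.75 -0.4
tip -60 46 63 t [-0.3, 0.5, -0.5] dr [0.2, -0.0, -0.1]
tip -25 45 59 t [-29.3, 0.5, 16.3] dr [0.1, -4.0, -0.1]
tip -8 45 56 t [-43.1, 0.6, 24.1] dr [0.1, -7.0, -0.1]
tip -8 44 53 t [-41.3, 0.5, 25.2] dr [0.1, -10.0, -0.1]
```

View pics/s6.png

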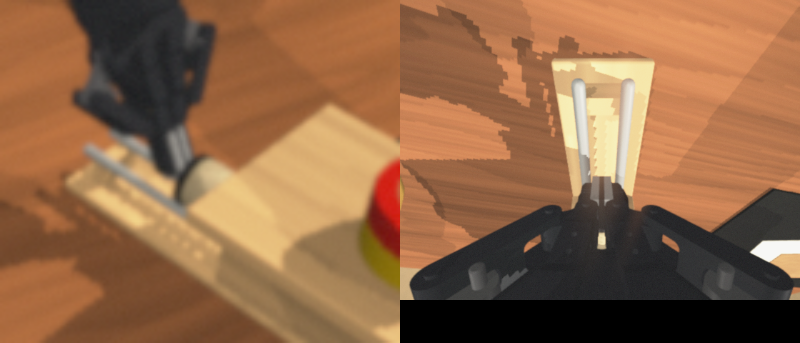

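The spool is entering the passage; its black rear end is at (200,175) in the left crop, and the slim closed fingers are centred on it. Pushing on.

```bash
python3 -m handwheel '[{"translation":[-8,0.5,4],"dr":[0,-1.2,0]},{"translation":[-15,0.5,8],"dr":[0,-2.4,0]},{"translation":[-22,0.5,12.5],"dr":[0,-3.6,0]},{"translation":[-29,0.5,17],"dr":[0,-5.2,0]},{"translation":[-35.5,0.5,21],"dr":[0,-7,0]},{"translation":[-41.5,0.5,25],"dr":[0,-9.5,0]},{"translation":[-41.5,0.5,25],"dr":[0,-9.5,0]}]'; python3 -c "
from h import *
tip();push(0,45,53.5);push(16,45,52)"
```

```text
time_s: 19.73
tool_pos: [575.8, 128.0, 63.0]
tcp_rot: [-0.128, 0.942, 0.044, 0.308]
force: [-0.5, 0.4, 0.0]
opening: 0.0
grasp_force: 0.0
tip [-10.    0.2  42.9] tilt 53.7 Fx -0.3 Fy 0.5 Fz 0.0 q [ 0.7   0.96 -1.16  2.29  2.15  0.77 -0.12] 19.725 0.0
tip 0 45 53.5 t [-9.3, -0.1, 4.2] dr [0.2, -0.2, -0.1]
tip 16 45 52 t [-21.5, -0.1, 13.7] dr [0.2, -1.7, -0.1]
```

```bash
python3 -m handwheel '[{"translation":[-2,0,0.8],"dr":[0,0,0]},{"translation":[-4,0,1.6],"dr":[0,0,0]},{"translation":[-6,0,2.4],"dr":[0,0,0]},{"translation":[-7.6,0,3.1],"dr":[0,0,0]},{"translation":[-8.4,0,3.7],"dr":[0,0,0]},{"translation":[-9.2,0,4.3],"dr":[0,0,0]},{"translation":[-9.2,0,4.3],"dr":[0,0,0]}]'; python3 -c "
from h import *
tip()"; python3 -m handwheel '[{"translation":[-0.8,0,0.6],"dr":[0,0,0]},{"translation":[-1.6,0,1.2],"dr":[0,0,0]},{"translation":[-1.6,0,1.2],"dr":[0,0,0]}]';python3 -c "
from h import *
tip()"
```

```text
time_s: 20.6
tool_pos: [586.0, 130.9, 65.5]
tcp_rot: [-0.129, 0.941, 0.044, 0.309]
force: [-1.3, -1.3, 0.8]
opening: -0.5
grasp_force: 0.6
tip [ 0.6  0.2 45.3] tilt 53.6 Fx -1.6 Fy -0.9 Fz 0.8 q [ 0.69  0.96 -1.15  2.27  2.13  0.76 -0.1 ] 20.6 -0.5
time_s: 20.98
tool_pos: [588.0, 131.5, 65.4]
tcp_rot: [-0.129, 0.941, 0.044, 0.309]
force: [-1.7, -1.6, 2.1]
opening: 0.0
grasp_force: 0.8
tip [ 2.6  0.2 45.3] tilt 53.6 Fx -2.1 Fy -1.1 Fz 2.1 q [ 0.68  0.96 -1.15  2.26  2.13  0.76 -0.1 ] 20.975 0.0
```

```bash
cat > chk.py <<'E'
import sys
from h import *
tip();s=robot.sense();f=s['force'];sys.exit(int(np.linalg.norm(f)>5))
E
python3 -m handwheel '[{"translation":[-0.8,0,0.6],"dr":[0,0,0]},{"translation":[-0.8,0,0.6],"dr":[0,0,0]}]' >/dev/null; python3 chk.py &&
python3 -m handwheel '[{"translation":[-0.8,0,0.6],"dr":[0,0,0]},{"translation":[-0.8,0,0.6],"dr":[0,0,0]}]' >/dev/null && python3 chk.py &&
python3 -m handwheel '[{"translation":[-0.8,0,0.6],"dr":[0,0,0]},{"translation":[-0.8,0,0.6],"dr":[0,0,0]}]' >/dev/null && python3 chk.py &&
python3 -m handwheel '[{"translation":[-0.8,0,0.6],"dr":[0,0,0]},{"translation":[-0.8,0,0.6],"dr":[0,0,0]}]' >/dev/null && python3 chk.py &&
python3 -m handwheel '[{"translation":[-0.8,0,0.6],"dr":[0,0,0]},{"translation":[-0.8,0,0.6],"dr":[0,0,0]}]' >/dev/null && python3 chk.py
```

```text
tip [ 3.6  0.2 45.3] tilt 53.6 Fx -2.0 Fy 0.1 Fz 0.9 q [ 0.68  0.96 -1.15  2.26  2.13  0.76 -0.1 ] 21.225 -0.0
tip [ 4.6  0.2 45.3] tilt 53.6 Fx -1.9 Fy 0.2 Fz 1.3 q [ 0.68  0.96 -1.15  2.26  2.13  0.75 -0.1 ] 21.475 0.2
tip [ 5.7  0.2 45.3] tilt 53.6 Fx -2.3 Fy 0.4 Fz 1.2 q [ 0.68  0.96 -1.15  2.26  2.13  0.75 -0.1 ] 21.725 -0.3
tip [ 6.6  0.2 45.2] tilt 53.6 Fx -2.1 Fy -0.2 Fz 1.7 q [ 0.68  0.96 -1.15  2.26  2.13  0.75 -0.09] 21.975 0.1
tip [ 7.6  0.2 45.3] tilt 53.6 Fx -1.3 Fy 0.2 Fz 1.1 q [ 0.68  0.96 -1.15  2.25  2.13  0.75 -0.09] 22.225 0.2
```

```bash
python3 -m handwheel '[{"translation":[-0.8,0,0.6],"dr":[0,0,0]},{"translation":[-0.8,0,0.6],"dr":[0,0,0]}]' >/dev/null; python3 chk.py &&
python3 -m handwheel '[{"translation":[-0.8,0,0.6],"dr":[0,0,0]},{"translation":[-0.8,0,0.6],"dr":[0,0,0]}]' >/dev/null && python3 chk.py &&
python3 -m handwheel '[{"translation":[-0.8,0,0.6],"dr":[0,0,0]},{"translation":[-0.8,0,0.6],"dr":[0,0,0]}]' >/dev/null && python3 chk.py &&
python3 -m handwheel '[{"translation":[-0.8,0,0.6],"dr":[0,0,0]},{"translation":[-0.8,0,0.6],"dr":[0,0,0]}]' >/dev/null && python3 chk.py &&
python3 -m handwheel '[{"translation":[-0.8,0,0.6],"dr":[0,0,0]},{"translation":[-0.8,0,0.6],"dr":[0,0,0]}]' >/dev/null && python3 chk.py &&
python3 -m handwheel '[{"translation":[-0.8,0,0.6],"dr":[0,0,0]},{"translation":[-0.8,0,0.6],"dr":[0,0,0]}]' >/dev/null && python3 chk.py &&
python3 -m handwheel '[{"translation":[-0.8,0,0.6],"dr":[0,0,0]},{"translation":[-0.8,0,0.6],"dr":[0,0,0]}]' >/dev/null && python3 chk.py &&
python3 -m handwheel '[{"translation":[-0.8,0,0.6],"dr":[0,0,0]},{"translation":[-0.8,0,0.6],"dr":[0,0,0]}]' >/dev/null && python3 chk.py
```

```text
tip [ 8.6  0.2 45.2] tilt 53.6 Fx -2.1 Fy -0.2 Fz 1.6 q [ 0.68  0.96 -1.15  2.25  2.12  0.75 -0.09] 22.475 -0.4
tip [ 9.6  0.2 45.3] tilt 53.6 Fx -1.8 Fy -0.4 Fz 1.0 q [ 0.68  0.96 -1.15  2.25  2.12  0.75 -0.09] 22.725 0.2
tip [10.6  0.2 45.2] tilt 53.6 Fx -1.7 Fy -0.3 Fz 1.0 q [ 0.67  0.96 -1.14  2.25  2.12  0.75 -0.09] 22.975 0.4
tip [11.7  0.2 45.2] tilt 53.6 Fx -3.1 Fy -0.1 Fz 1.5 q [ 0.67  0.96 -1.14  2.24  2.12  0.75 -0.09] 23.225 -0.3
tip [11.7  0.3 44.9] tilt 53.7 Fx -6.4 Fy -0.2 Fz 5.2 q [ 0.67  0.96 -1.14  2.24  2.12  0.75 -0.09] 23.475 0.0
```

```bash
python3 -m handwheel '[{"translation":[-0.8,0,0.6],"dr":[0,0,0]},{"translation":[-0.8,0,0.6],"dr":[0,0,0]}]' >/dev/null; python3 chk.py
python3 -c "
from h import *
a=robot.grab_frame('scene');w=robot.grab_frame('wrist')
cv2.imwrite('pics/s7.png',np.hstack([cv2.resize(a['frame'][140:260,280:420],(400,343)),cv2.copyMakeBorder(cv2.resize(w['frame'],(400,300)),0,43,0,0,0)]))
c,n=np.cos(RY),np.sin(RY)
print([(np.round(k['uv']),round(k['p'],2)) for k in robot.find_in('stop_face',a)])"
```

```text
tip [11.9  0.3 44.6] tilt 53.7 Fx -11.6 Fy -1.3 Fz 8.1 q [ 0.67  0.96 -1.14  2.24  2.12  0.75 -0.08] 23.725 -0.0
[(array([458., 270.]), 0.73)]
```

View pics/s7.png

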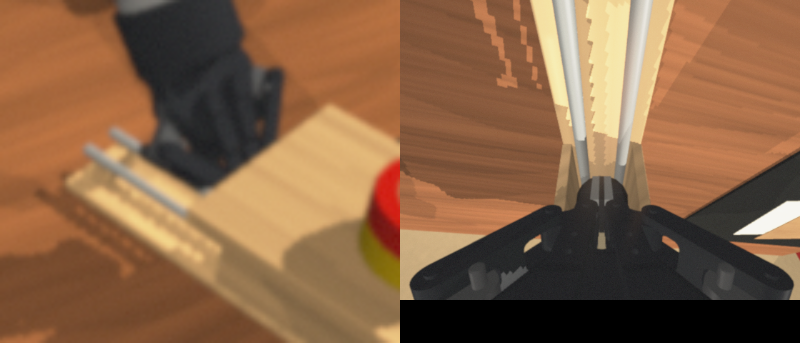

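Force built up to 11.6 N without further motion, at a plausible depth (near end about 21 mm in). To rule out the hand touching the rack, I'll back off and re-touch higher up.

```bash
python3 -m handwheel '[{"translation":[5,0,-3.6],"dr":[0,0,0]},{"translation":[5,0,-3.6],"dr":[0,0,0]},{"translation":[2,0,-8],"dr":[0,0,0]},{"translation":[2,0,-8],"dr":[0,0,0]},{"translation":[2,0,-8],"dr":[0,0,0]}]' >/dev/null; python3 chk.py
python3 -m handwheel '[{"translation":[-0.8,0,0.6],"dr":[0,0,0]},{"translation":[-1.6,0,1.2],"dr":[0,0,0]},{"translation":[-2.4,0,1.8],"dr":[0,0,0]},{"translation":[-2.4,0,1.8],"dr":[0,0,0]}]' >/dev/null; python3 chk.py &&
python3 -m handwheel '[{"translation":[-0.8,0,0.6],"dr":[0,0,0]},{"translation":[-0.8,0,0.6],"dr":[0,0,0]}]' >/dev/null && python3 chk.py &&
python3 -m handwheel '[{"translation":[-0.8,0,0.6],"dr":[0,0,0]},{"translation":[-0.8,0,0.6],"dr":[0,0,0]}]' >/dev/null && python3 chk.py &&
python3 -m handwheel '[{"translation":[-0.8,0,0.6],"dr":[0,0,0]},{"translation":[-0.8,0,0.6],"dr":[0,0,0]}]' >/dev/null && python3 chk.py &&
python3 -m handwheel '[{"translation":[-0.8,0,0.6],"dr":[0,0,0]},{"translation":[-0.8,0,0.6],"dr":[0,0,0]}]' >/dev/null && python3 chk.py
```

```text
tip [ 7.5  0.  50.7] tilt 53.6 Fx -0.3 Fy 0.1 Fz -0.0 q [ 0.68  0.95 -1.15  2.25  2.11  0.75 -0.09] 24.5 -0.0
tip [10.3  0.2 50.4] tilt 53.6 Fx -0.3 Fy 0.5 Fz 0.4 q [ 0.68  0.95 -1.15  2.25  2.11  0.74 -0.08] 25.0 -0.1
tip [11.2  0.2 50.4] tilt 53.6 Fx -1.0 Fy 0.3 Fz 0.6 q [ 0.68  0.95 -1.15  2.24  2.1   0.74 -0.08] 25.25 0.0
tip [11.7  0.2 50.2] tilt 53.7 Fx -2.7 Fy -0.1 Fz 2.9 q [ 0.68  0.95 -1.15  2.24  2.1   0.74 -0.08] 25.5 0.1
tip [11.8  0.3 49.9] tilt 53.7 Fx -8.1 Fy -1.6 Fz 5.1 q [ 0.68  0.95 -1.15  2.24  2.1   0.74 -0.08] 25.75 0.2
```

The contact is at the same depth, so the spool is against the stop. Withdrawing along the fingers.

```bash
python3 -m handwheel '[{"translation":[4,0,-3],"dr":[0,0,0]},{"translation":[8,0,-6],"dr":[0,0,0]},{"translation":[10,0,-20],"dr":[0,0,0]},{"translation":[20,0,-50],"dr":[0,0,0]},{"translation":[30,0,-85],"dr":[0,0,0]},{"translation":[40,0,-120],"dr":[0,0,0]},{"translation":[40,0,-120],"dr":[0,0,0]},{"translation":[40,0,-120],"dr":[0,0,0]},{"translation":[40,0,-120],"dr":[0,0,0]}]'; python3 chk.py
python3 - <<'E'
from h import *
a=robot.grab_frame('scene');w=robot.grab_frame('wrist')
c,n=np.cos(RY),np.sin(RY)
for q in('spool','short_spool'): print(q,[(np.round(k['uv']),round(k['p'],2)) for k in robot.find_in(q,a)],[(np.round(k['uv']),round(k['p'],2)) for k in robot.find_in(q,w)])
print('expected near end px',proj(w,[rk(21,0,50),rk(21,20,50),rk(21,-20,50)]).round(0).tolist())
cv2.imwrite('pics/w9.png',w['frame'])
E
```

```text
time_s: 26.88
tool_pos: [507.7, 108.0, 144.9]
tcp_rot: [-0.129, 0.943, 0.044, 0.304]
force: [0.2, 0.6, 0.5]
opening: -0.2
grasp_force: 0.0
tip [-81.2  -0.7 124.6] tilt 54.2 Fx 0.4 Fy 0.5 Fz 0.5 q [ 0.97  0.95 -1.53  2.42  1.87  0.89  0.1 ] 26.875 -0.2
spool [(array([242., 176.]), 0.89), (array([406., 224.]), 0.53)] [(array([283., 240.]), 0.8)]
short_spool [(array([169., 273.]), 0.77)] []
expected near end px [[281.0, 244.0], [302.0, 244.0], [261.0, 244.0]]
```

View pics/w9.png

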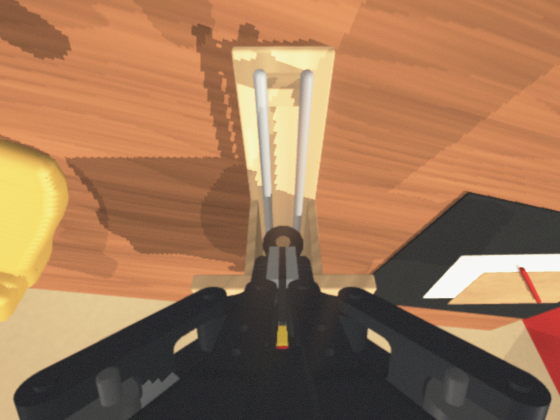

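The spool's end face is at (283,240), centred on the rods under the shelf and close to the expected (281,244). The gripper is clear, so I'm handing in.

```bash
python3 -c "
from station import robot
print(robot.hand_in())"
```

```text
the job is handed in; nothing more can be done
None
```

The tall spool lies on the two rods under the shelf, pushed against the stop (same contact depth at two heights, up to about 12 N against its 16 N slip), and the job is handed in at about 27 s with the gripper clear; no verdict came back.

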